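Find the tired instrument foot and flag it

TASK

One of the three anti-vibration feet on the check plate has gone softer than the others. Going from the robot's left to its right, press down on each rubber cap with the fingertips to feel its spring, then push the softest foot's own tag (the steel tab just beyond its cap) fully down and take the hand away. Leave the other two tags up, do not lift the caps, and leave the bottle, jar and wrench where they are.

Things in the scene. Friction and masses are not known exactly. Their poses are not given: they have to be found in the camera images.
- plate: Aluminium plate fixed to the bench, 170 x 400 mm, 10 mm thick. Origin: centre of its underside; x away from the robot, y to its left along the row, z up. On it stand three like feet at y = +130 (left), 0 (middle), -130 mm (right), each with a rubber cap at x = -35 mm and its own tag at x = +45 mm. Their springs differ; which is where changes from run to run and cannot be seen.
- cap_left: Black rubber cap of the left foot (seen from the robot): 60 mm across, 18 mm high, 60 g, loose on a steel spring plunger (3 mm sideways play). Origin: centre of its top face, 76 mm above the bench at rest; z up. Pressed, it sinks up to 16 mm and springs back. It gives from 1 N; full travel takes about 6, 12 or 20 N (0.3, 0.7, 1.2 N per mm). A press counts from 2 N, kept up 0.1 s.
- cap_middle: The middle foot's rubber cap, the same in size, origin and behaviour as cap_left, on a spring of another stiffness.
- cap_right: The right foot's rubber cap, the same in size, origin and behaviour as cap_left, on a spring of another stiffness.
- tag_left (a point): Centre of the top of the left foot's tag while up, 68 mm above the bench; the point is fixed to the plate. Steel head 16 mm (plate x) by 30 mm (y) by 6 mm, on a blade in a grey guide block whose top is 44 mm above the bench. Pushed down it slides 18 mm against about 3 N of friction until the head sits on the block (head top at 50 mm), and stays where it is left.
- tag_middle (a point): Centre of the top of the middle foot's tag while up, 68 mm above the bench; the point is fixed to the plate. Steel head 16 mm (plate x) by 30 mm (y) by 6 mm, on a blade in a grey guide block whose top is 44 mm above the bench. Pushed down it slides 18 mm against about 3 N of friction until the head sits on the block (head top at 50 mm), and stays where it is left.
- tag_right (a point): Centre of the top of the right foot's tag while up, 68 mm above the bench; the point is fixed to the plate. Steel head 16 mm (plate x) by 30 mm (y) by 6 mm, on a blade in a grey guide block whose top is 44 mm above the bench. Pushed down it slides 18 mm against about 3 N of friction until the head sits on the block (head top at 50 mm), and stays where it is left.
- tag_p (a joint): Travel in m of the tag of foot p: 0 = up (start), 0.018 = fully down. Feet p, q and r stand in the three places in an order that changes from run to run and is not told, so this number does not tell where the tag is.
- tag_q (a joint): Travel in m of the tag of foot q: 0 = up (start), 0.018 = fully down. Feet p, q and r stand in the three places in an order that changes from run to run and is not told, so this number does not tell where the tag is.
- tag_r (a joint): Travel in m of the tag of foot r: 0 = up (start), 0.018 = fully down. Feet p, q and r stand in the three places in an order that changes from run to run and is not told, so this number does not tell where the tag is.
- bottle: Bystander: closed amber bottle with a blue cap, 72 mm across, 130 mm high, loose on the bench beside the plate's left end. Origin: centre of its underside.
- jar: Bystander: small closed clear jar with a white cap, 40 mm across, 45 mm high, loose on the bench between the robot and the plate. Origin: centre of its underside.
- wrench: Bystander: steel wrench about 160 mm long, lying loose on the bench just beyond the plate. Origin: middle of its length, on its underside; x along it.
Not all that is in view belongs to the job. What is shaped like the cap_middle but pink, red or turquoise is not meant.

How it is judged (in metres and radians):
On the way, in this order (a step that is already met when the one before it is completed fails the run):
1. the left cap is pressed from above by the fingers with at least 2 N (contact force between the fingers and cap_left above 2 N), for 0.1 s.
2. the middle cap is pressed from above by the fingers with at least 2 N (contact force between the fingers and cap_middle above 2 N), for 0.1 s.
3. the right cap is pressed from above by the fingers with at least 2 N (contact force between the fingers and cap_right above 2 N), for 0.1 s.
4. after the three presses, the tag of the softest foot is pushed down, at least 15 of its 18 mm (value of joint tag_p above 0.015 m), for 0.2 s.
At the end, for the whole second after the job is handed in: The softest foot's tag is down at least 15 of its 18 mm, the other two tags are up (less than 4 mm down), all three caps sit at rest on their springs (top within 4 mm of its start height, moved less than 8 mm, level within 0.1 rad), and the bottle, jar and wrench are within 20 mm of where they were (value of joint tag_p above 0.015 m and value of joint each of tag_q, tag_r below 0.004 m and z of cap_left in the frame of plate between 0.072 and 0.079 m and distance of each of cap_left, cap_middle, cap_right from where it was at the start of the episode below 0.008 m and angle between each of cap_left, cap_middle, cap_right's own z axis and vertical below 0.1 rad and linear speed of each of cap_left, cap_middle, cap_right below 0.02 m/s and z of cap_middle in the frame of plate between 0.072 and 0.079 m and z of cap_right in the frame of plate between 0.072 and 0.079 m and distance of each of bottle, jar, wrench from where it was at the start of the episode below 0.02 m); the robot touches nothing.
It fails at once if a cap is lifted off (raised more than 8 mm) or knocked sideways (z of any of cap_left, cap_middle, cap_right in the frame of plate above 0.084 m or distance of any of cap_left, cap_middle, cap_right from where it was at the start of the episode above 0.03 m).
It fails at once if the tag of a foot that is not the softest is pushed down more than 6 mm (value of joint any of tag_q, tag_r above 0.006 m).
It fails at once if the bottle, jar or wrench is lifted, knocked or shifted more than 20 mm (distance of any of bottle, jar, wrench from where it was at the start of the episode above 0.02 m).
It also fails if it takes over 61 s, if anything falls off the work surface, if the arm or the gripper's body presses on something with over 40 N, if the wrist force passes 120 N, or if a joint passes its speed limit or range.

ROBOT

A 6-joint arm with a two-finger parallel gripper is mounted at the origin on the work surface. World frame = base frame: x ahead of the robot, y to its left, z up, the work surface at z = 0. Lengths are in m, angles in degrees, forces in N, time in s.
With the tool pointing down it reaches from about 0.325 to 0.85 m from the base axis. Payload 15.5 kg.
Tool frame: the origin (TCP) lies at the very end of the fingers, on their centre line; the grasp point (between the pads) lies tcp_to_grasp behind it (tcp_to_grasp is the distance from the TCP to the grasp point, in m); z points along the fingers, y is the direction in which the jaws open and shut (so a half turn about z gives the same grasp; the last joint's range is limited). The gripper opens to 91 mm and grips with 3 to 60 N. Pads are 32 mm wide; open, the fingers measure 118 mm over their backs; the gripper's body (76 mm by 178 mm) begins 60 mm behind the grasp point.
Start: joints at [66.205, 28.281, 77.091, -0, 74.628, -5.472], TCP at [0.196, 0.593, 0.184] pointing down, gripper open.
Joint ranges: [-166.48, 166.48], [-47.26, 123.95], [12.59, 153.08], [-70.14, 250.14], [6.76, 159.57], [-176.63, 176.63]. Speed limits (degrees/s): [108.29, 108.29, 147.25, 172.46, 172.46, 172.46].

INTERFACE

Orientations are given as [roll, pitch, yaw] about the fixed x, y, z axes, in that order (R = Rz(yaw) Ry(pitch) Rx(roll)).
In Python, from workcell import move_pose, move_straight, move_joints, set_gripper, sleep, inverse_kinematics, state, read_camera, PlanningError, hand_in, search_frame, tcp_to_grasp gives the robot as it stands. The module is installed in compiled form; this text tells all that it offers. Calls block until the motion is done:
- move_pose(position, orientation): joint-space move of the TCP to a pose.
- move_straight(position, rotation=None, vel=0.15): straight line of the TCP; rotation=None keeps the orientation; vel is the mean speed in m/s.
- move_joints(angles): joint-space move.
- set_gripper(opening): opening from 0.0 (shut) to 1.0 (fully open); the grip force is fixed at half the most; returns when the fingers have stopped.
- sleep(seconds).
- inverse_kinematics(position, orientation): joint angles nearest the present ones, or None.
- state(): the state.
- read_camera(name): name is "scene" or "top" or "wrist"; returns a dict with "img" (384x512x3 uint8, blue, green, red), "mtx" (3x3 intrinsics, pixels), "world_from_camera" (4x4, takes a point from camera to world coordinates). Camera axes: x right, y up, looking along -z (the intrinsics and any distortion apply to the point x, -y, -z); pixel columns grow to the right and rows downward; lengths in m; the calibration is good to about 2 mm. The wrist camera is an equidistant fisheye: a pixel r from the principal point sees the ray r / f radians off the axis. A picture is of the moment at which its call begins. There is no depth.
A pose or a line that the arm cannot do raises PlanningError and nothing moves.
- hand_in(): hands the job in, once; it reports no verdict.
Trained networks look in a picture, given as the dict that the camera call returned (one of the last four; its "shot" number tells which), for a name from the list of things; names that differ only in an ending like _2 or _b are one class to them, and where a whole thing is asked for, a point or a joint stands for the part that bears it (a point fixed in the world has none). Each returns a list of dicts, best first, with "confidence" (0 to 1); they miss things now and then, are a little off and sometimes report something else, mostly with a low value. They report only what shows in the picture. A call takes as long as a camera call. They do not tell look-alikes from the thing itself.
- search_frame(picture, name): "extent" ([centre column, centre row, width, height] in pixels, round what is visible of it).
The state is a dict: "time": time; "joint_pos": joint angles; "joint_vel": joint speeds; "joint_efforts": joint torques, N m; "position": TCP position; "eef_rot": TCP orientation; "wrist_force": force on the tool from outside, world axes, zero at the start; "ft_torque": the same for the moment, N m; "width": opening from 0.0 (shut) to 1.0 (fully open).
Only numpy, scipy, OpenCV 4.12 (cv2) and the standard library are available. Lean on these libraries where they do the work, as an engineer would, in place of code of your own. Each camera call takes 0.05 s, during which the arm holds its last target.

## Working session

There is one attempt and no reset: what is moved stays moved. The work goes in short steps, each a Python script; the robot and the scene stay as the last script left them, time stands still between calls to the robot, and variables do not carry over. Pictures are saved under pics/ and viewed, and the job is handed in when it is done.

```bash
mkdir -p pics; cat > h.py <<'E'
import numpy as np, cv2
from workcell import *
def px2w(c,u,v,z):
    K=c["mtx"];T=np.array(c["world_from_camera"])
    d=np.array([(u-K[0][2])/K[0][0],-(v-K[1][2])/K[1][1],-1.])
    d=T[:3,:3]@d;o=T[:3,3]
    return o+d*(z-o[2])/d[2]
E
python3 - <<'E'
from h import *
s=state();print(s["time"],s["position"],s["eef_rot"],s["wrist_force"],s["width"],tcp_to_grasp)
for n in ["top","scene"]:
    c=read_camera(n);cv2.imwrite(f"pics/{n}0.png",cv2.resize(c["img"],(768,576)))
    if n=="top": np.savez("top.npz",**{k:np.array(c[k]) for k in("img","mtx","world_from_camera")})
    for k in ["cap_left","cap_middle","cap_right","tag_left","plate","bottle","jar","wrench"]:
        try:
            r=search_frame(c,k);print(n,k,[(np.round(q["extent"]).tolist(),round(q["confidence"],2)) for q in r][:7])
        except Exception as e: print(k,e)
E
```

```text
0.0 [0.19629311 0.59292647 0.18322945] [-1.79928338e+02 -6.97735044e-03  1.61678197e+02] [ 0.8326064  -0.62323255  0.00416539] 0.9995648018167951 0.0188
top cap_left [([287.0, 192.0, 20.0, 26.0], 0.59)]
top cap_middle [([284.0, 250.0, 20.0, 22.0], 0.98), ([332.0, 243.0, 26.0, 25.0], 0.96), ([396.0, 262.0, 30.0, 25.0], 0.82), ([339.0, 186.0, 23.0, 26.0], 0.56), ([320.0, 130.0, 61.0, 11.0], 0.19)]
top cap_right [([394.0, 186.0, 26.0, 24.0], 0.65)]
top tag_left [([336.0, 179.0, 159.0, 71.0], 0.59)]
top plate [([336.0, 178.0, 159.0, 73.0], 0.81)]
top bottle [([206.0, 156.0, 29.0, 33.0], 0.57)]
top jar [([382.0, 228.0, 22.0, 14.0], 0.56)]
top wrench [([322.0, 129.0, 64.0, 12.0], 0.88)]
scene cap_left [([238.0, 205.0, 19.0, 19.0], 0.59)]
scene cap_middle [([192.0, 224.0, 22.0, 23.0], 0.87), ([188.0, 193.0, 18.0, 20.0], 0.74), ([226.0, 177.0, 18.0, 20.0], 0.67), ([127.0, 200.0, 18.0, 18.0], 0.65)]
scene cap_right [([147.0, 242.0, 22.0, 26.0], 0.79)]
scene tag_left [([202.0, 249.0, 156.0, 110.0], 0.63)]
scene plate [([201.0, 251.0, 160.0, 111.0], 0.75)]
scene bottle [([323.0, 211.0, 34.0, 42.0], 0.86)]
scene jar [([149.0, 219.0, 17.0, 21.0], 0.69)]
scene wrench [([232.0, 283.0, 59.0, 33.0], 0.77), ([325.0, 209.0, 32.0, 42.0], 0.64)]
```

View pics/top0.png

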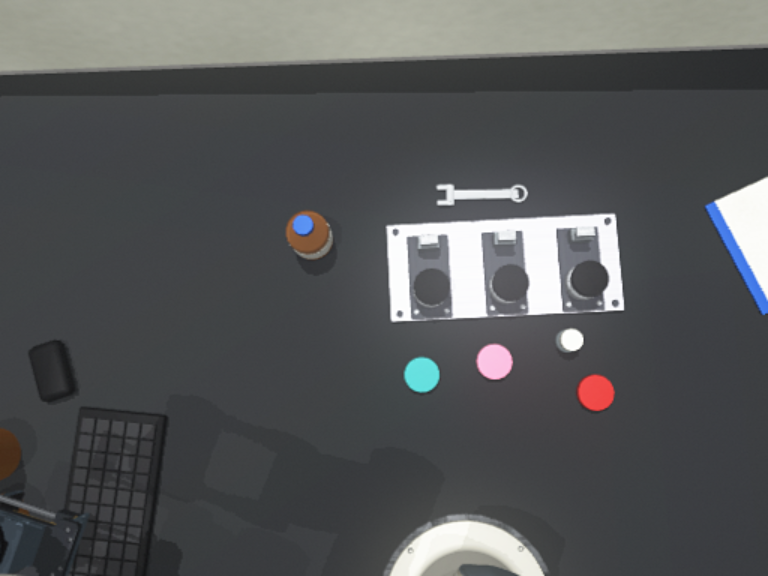

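```bash
python3 - <<'E'
import cv2,numpy as np
d=np.load("top.npz");i=d["img"][100:290,170:430]
cv2.imwrite("pics/topcrop.png",cv2.resize(i,None,fx=3,fy=3,interpolation=cv2.INTER_CUBIC))
print(d["mtx"],d["world_from_camera"])
E
```

```text
[[467.44481611   0.         255.17932652]
 [  0.         467.44481611 187.3162796 ]
 [  0.           0.           1.        ]] [[-0.02482665  0.9902662  -0.13695436  0.37371665]
 [-0.99930719 -0.02838275 -0.02407394  0.09484981]
 [-0.02772675  0.13626181  0.99028478  1.21590369]
 [ 0.          0.          0.          1.        ]]
```

View pics/topcrop.png

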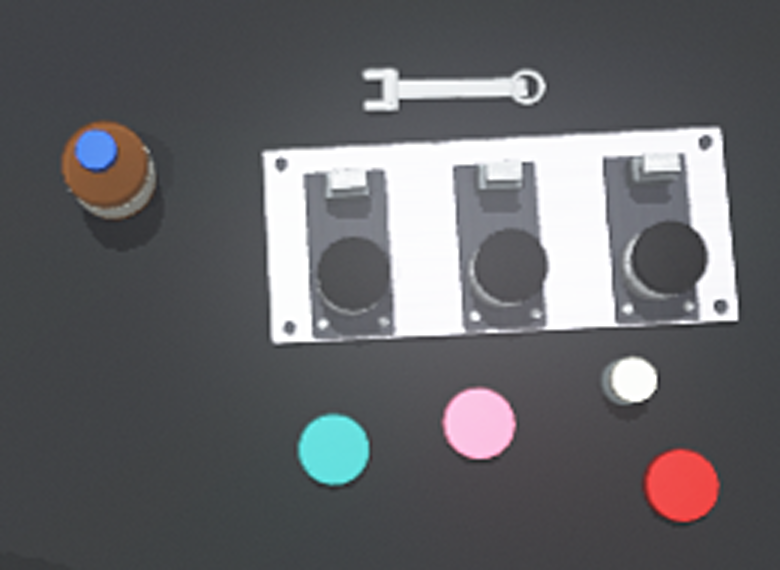

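The black caps on the plate, at full-image pixels (287.7,191.3), (340,188.3) and (393,186), are the three feet. The turquoise (281,249), pink (330,241) and red (397,262) discs lie on the bench and are the look-alikes. Next I compute the plate pose.

```bash
python3 - <<'E'
from h import *
d=dict(np.load("top.npz"))
g=lambda u,v,z: px2w(d,170+(u+.5)/3-.5,100+(v+.5)/3-.5,z)
obs=[((262,151),(.085,.2,.01)),((721,128),(.085,-.2,.01)),((738,320),(-.085,-.2,.01)),((273,343),(-.085,.2,.01)),
((353,274),(-.035,.13,.076)),((510,265),(-.035,0,.076)),((669,258),(-.035,-.13,.076)),
((347,181),(.045,.13,.068)),((500,173),(.045,0,.068)),((661,162),(.045,-.13,.068))]
W=np.array([g(*p,l[2])[:2] for p,l in obs]);L=np.array([l[:2] for _,l in obs])
a,b=W.mean(0),L.mean(0);U,S,V=np.linalg.svd((L-b).T@(W-a));R=(V.T@np.diag([1,np.linalg.det(V.T@U.T)])@U.T)
t=a-R@b;print(t,np.degrees(np.arctan2(R[1,0],R[0,0])));print(np.round((W-(L@R.T+t))*1000,1))
for x,y in [(-.035,.13),(-.035,0),(-.035,-.13),(.045,.13),(.045,0),(.045,-.13)]: print(R@[x,y]+t)
print("bottle",g(110,165,.1),"jar",g(634,380,.045))
for i in range(3): print(inverse_kinematics([*(R@[-.035,.13-.13*i]+t),.1],[180,0,90]),inverse_kinematics([*(R@[.045,.13-.13*i]+t),.1],[180,0,90]))
E
```

```text
[ 0.55849451 -0.08458235] 1.3134490280301345
[[ 0.6 -0.4]
 [-0.4 -1.1]
 [ 1.3  0.1]
 [ 1.6 -1.7]
 [-0.5 -0.7]
 [ 0.2  1. ]
 [-0.7  1.9]
 [-1.4 -0.6]
 [-1.5  2.4]
 [ 0.8 -0.8]]
[0.52052385 0.04458123]
[ 0.52350371 -0.08538462]
[ 0.52648357 -0.21535046]
[0.60050283 0.04641499]
[ 0.60348269 -0.08355086]
[ 0.60646255 -0.2135167 ]
bottle [0.6118942  0.23922317 0.1       ] jar [ 0.42896589 -0.18657116  0.045     ]
[-1.65544451e+00  2.61096484e+01  9.72239915e+01 -2.54444375e-14
  5.66663601e+01 -1.65544451e+00] [-1.25919259e+00  3.16118627e+01  8.58899639e+01 -2.54444375e-14
  6.24981735e+01 -1.25919259e+00]
[-1.57150807e+01  2.66506416e+01  9.61266912e+01 -2.54444375e-14
  5.72226672e+01 -1.57150807e+01] [-13.4964189   32.10301677  84.86131444   0.          63.03566878
 -13.4964189 ]
[-28.26065481  29.27684314  90.74460824   0.          59.97854862
 -28.26065481] [-24.71440355  34.52594018  79.75182541   0.          65.7222344
 -24.71440355]
```

```bash
cat >> h.py <<'E'
CAP=[[0.5205,0.0446],[0.5235,-0.0854],[0.5265,-0.2154]]
TAG=[[0.6005,0.0464],[0.6035,-0.0836],[0.6065,-0.2135]]
O=[180,0,91.3]
def fz(n=5):
    a=[]
    for _ in range(n): a.append(state()["wrist_force"]);sleep(0.03)
    return np.mean(a,0),np.std(a,0)[2]
def press(i,depths=(4,8,11)):
    x,y=CAP[i]
    move_straight([x,y,.090],vel=.1); sleep(.2)
    f0,_=fz()
    print("tare",np.round(f0,2),state()["position"][2])
    for d in depths:
        move_straight([x,y,.076-d/1000],vel=.03); sleep(.25)
        f,s=fz(); print(i,d,np.round(f-f0,2),round(s,2),"z",round(state()["position"][2],4))
    move_straight([x,y,.090],vel=.05); print("t",state()["time"])
E
python3 - <<'E'
from h import *
set_gripper(0.0)
move_pose([*CAP[0],.2],O);print(state()["time"],state()["position"])
c=read_camera("wrist");cv2.imwrite("pics/w1.png",c["img"])
press(0)
E
```

```text
4.5417 [0.5205043  0.04529365 0.19996332]
tare [ 0.15 -0.2  -0.02] 0.09017336488170719
0 4 [0.02 0.29 0.08] 0.57 z 0.0721
0 8 [-0.02  0.25 -0.01] 0.33 z 0.068
0 11 [-0.13  0.46  0.12] 0.43 z 0.065
t 9.3917
```

View pics/w1.png

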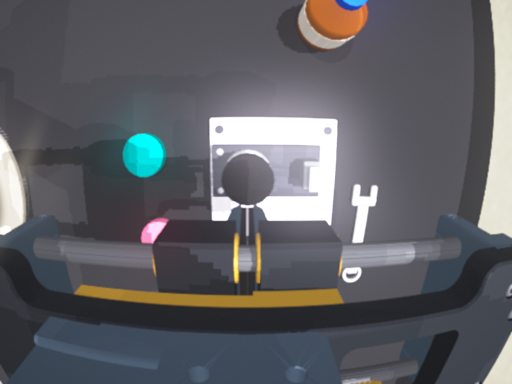

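The wrist view shows the cap at (247,178), just ahead of the closed fingers at about (247,225). No force was felt, so I check the geometry before going on.

```bash
python3 - <<'E'
from h import *
print(state()["position"],state()["width"],state()["eef_rot"])
c=read_camera("wrist");cv2.imwrite("pics/w2.png",cv2.resize(c["img"],(768,576)))
t=read_camera("top");cv2.imwrite("pics/t2.png",cv2.resize(t["img"][110:240,220:440],None,fx=3.5,fy=3.5))
s=read_camera("scene");cv2.imwrite("pics/s2.png",cv2.resize(s["img"][120:320,80:380],None,fx=2.6,fy=2.6))
def proj(c,p):
    T=np.linalg.inv(np.array(c["world_from_camera"]));q=T[:3,:3]@p+T[:3,3];q=np.array([q[0],-q[1],-q[2]])
    K=c["mtx"];th=np.arctan2(np.hypot(q[0],q[1]),q[2]);ph=np.arctan2(q[1],q[0]);return K[0][2]+K[0][0]*th*np.cos(ph),K[1][2]+K[1][1]*th*np.sin(ph)
print(c["world_from_camera"])
print("tcp",proj(c,state()["position"]))
for p in CAP: print(proj(c,np.array([*p,.076])))
for p in TAG: print(proj(c,np.array([*p,.068])))
E
```

```text
[0.52051119 0.04459973 0.09009913] 0.004370746985894092 [ 1.79984974e+02 -1.06017440e-04  9.12981886e+01]
[[ 9.99757722e-01 -2.11109868e-02 -6.23086355e-03  5.19198225e-01]
 [ 2.19992832e-02  9.67695032e-01  2.51162012e-01  1.14928497e-01]
 [ 7.27297783e-04 -2.51238236e-01  9.67925007e-01  2.90891026e-01]
 [ 0.00000000e+00  0.00000000e+00  0.00000000e+00  1.00000000e+00]]
tcp (np.float64(246.10935227589022), np.float64(215.16122592649702))
(np.float64(246.37946906090878), np.float64(209.19494966786965))
(np.float64(246.6314091177971), np.float64(338.2664133281331))
(np.float64(246.8063632115646), np.float64(410.7227870245175))
(np.float64(344.541929035552), np.float64(205.4047324533377))
(np.float64(327.19417342009916), np.float64(329.46809082818794))
(np.float64(311.1333189584779), np.float64(402.6029612383171))
```

View pics/w2.png

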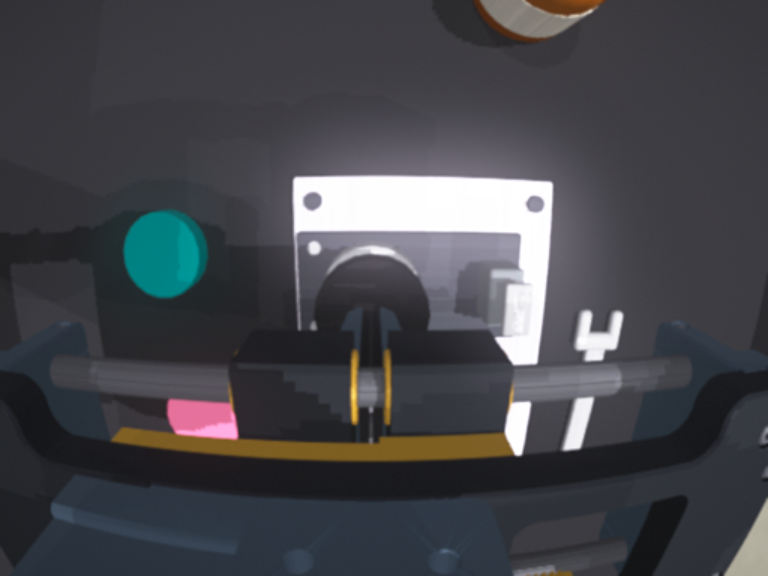

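View pics/s2.png

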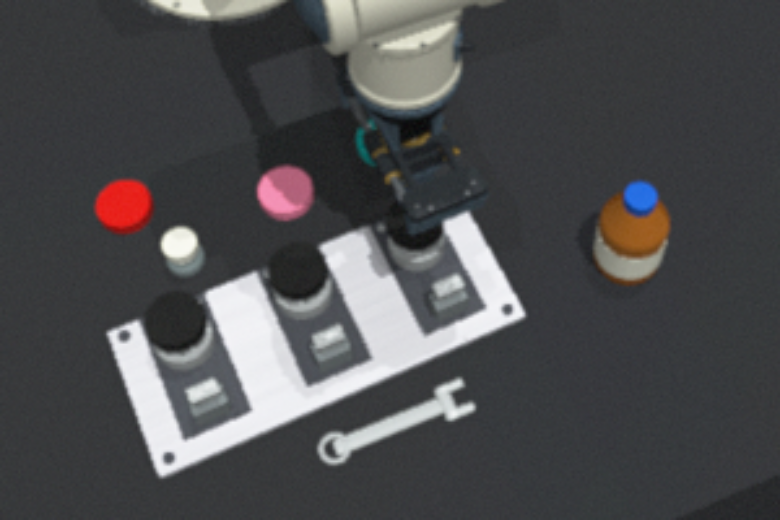

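The lateral fit is good: the tag is predicted at (344,205) and seen at (345,205). Next I press deeper and watch the wrist force, joint torques and pictures.

```bash
python3 - <<'E'
from h import *
def rd():
    a=[];e=[];q=[]
    for _ in range(8):
        s=state();a.append(s["wrist_force"]);e.append(s["joint_efforts"]);q.append(s["ft_torque"]);sleep(.02)
    return np.mean(a,0),np.mean(e,0),np.mean(q,0)
x,y=CAP[0];b=rd()
for z in (.068,.063):
    move_straight([x,y,z],vel=.04);sleep(.2);r=rd()
    print(z,state()["position"],[np.round(p-q,2) for p,q in zip(r,b)])
c=read_camera("wrist");cv2.imwrite("pics/w3.png",cv2.resize(c["img"],(768,576)))
s=read_camera("scene");cv2.imwrite("pics/s3.png",cv2.resize(s["img"][170:260,160:300],None,fx=5,fy=5))
print(state()["time"])
E
```

```text
0.068 [0.52058276 0.04460748 0.06814295] [array([-0.45, -0.31, -0.35]), array([-0.01, -0.81,  1.93, -0.  , -0.  ,  0.  ]), array([ 0.  , -0.01,  0.02])]
0.063 [0.52056347 0.04459749 0.06306296] [array([ 0.19, -0.31, -0.03]), array([-0.01, -1.03,  2.42, -0.  ,  0.  , -0.  ]), array([ 0.01, -0.  , -0.  ])]
11.4167
```

View pics/w3.png

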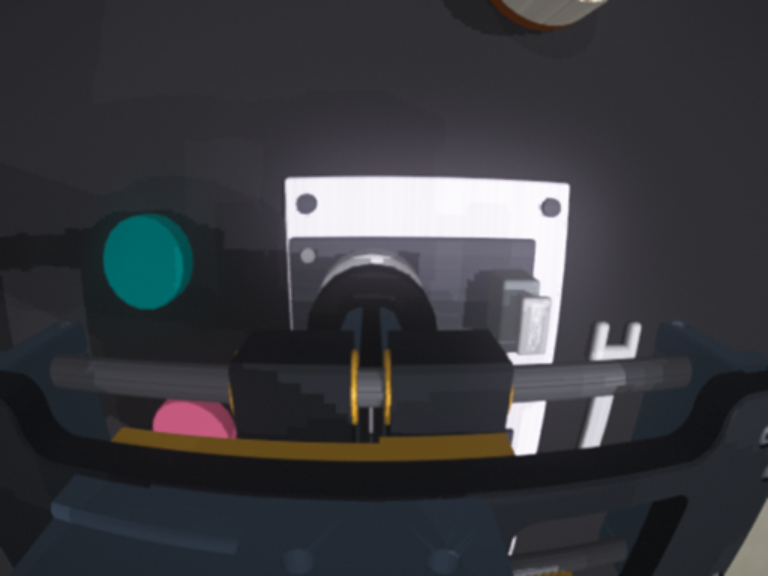

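View pics/s3.png

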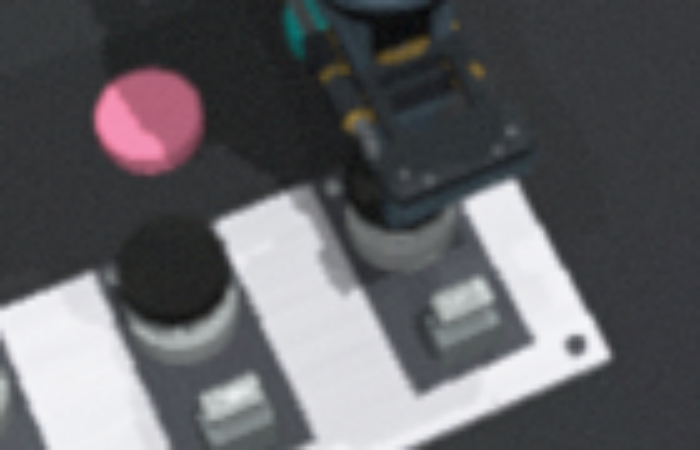

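The wrist image suggests the cap hasn't sunk: its apparent size grew 13%, where about 14% means stationary and 7% means moving with the tool. Both force signals agree there is no contact. I keep going down in small guarded steps.

```bash
cat >> h.py <<'E'
def rd(n=6):
    a=[];e=[]
    for _ in range(n):
        s=state();a.append(s["wrist_force"]);e.append(s["joint_efforts"]);sleep(.02)
    return np.mean(a,0),np.mean(e,0)
E
python3 - <<'E'
from h import *
x,y=CAP[0];b=rd()
for z in np.arange(.061,.0445,-.002):
    move_straight([x,y,z],vel=.03);sleep(.1);r=rd()
    print(round(z,3),round(state()["position"][2],4),np.round(r[0],2),np.round((r[1]-b[1])[1:3],2))
    if abs(r[0][2])>2.2: break
c=read_camera("wrist");cv2.imwrite("pics/w4.png",cv2.resize(c["img"],(768,576)))
print(state()["time"])
E
```

```text
0.061 0.061 [-0.11  0.42 -0.23] [-0.02  0.23]
0.059 0.059 [-0.02 -0.28  0.04] [-0.12  0.41]
0.057 0.057 [0.18 0.08 0.18] [-0.22  0.59]
0.055 0.055 [ 0.17  0.25 -0.37] [-0.32  0.77]
0.053 0.053 [ 0.25 -0.03  0.22] [-0.43  0.96]
0.051 0.051 [0.12 0.   0.08] [-0.53  1.14]
0.049 0.049 [ 0.21  0.11 -0.34] [-0.63  1.32]
0.047 0.047 [-0.09 -0.2   0.01] [-0.73  1.51]
0.045 0.0451 [0.69 0.02 1.29] [-0.08  2.33]
15.6167
```

View pics/w4.png

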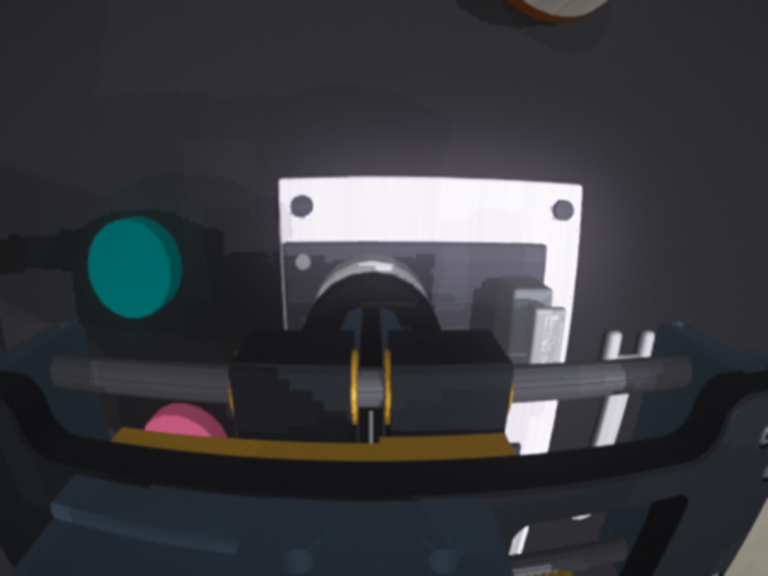

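Contact came at z≈0.046, about 30 mm lower than the nominal tip. The wrist view also puts the closed fingertips higher than the TCP. I measure this spring from here.

```bash
python3 - <<'E'
from h import *
x,y=CAP[0]
for z in (.043,.040,.037):
    move_straight([x,y,z],vel=.03);sleep(.12);r=rd(10)
    print(round(z,3),round(state()["position"][2],4),np.round(r[0],2))
c=read_camera("wrist");cv2.imwrite("pics/w5.png",cv2.resize(c["img"],(768,576)))
s=read_camera("scene");cv2.imwrite("pics/s5.png",cv2.resize(s["img"][170:260,160:300],None,fx=5,fy=5))
print(state()["time"])
E
```

```text
0.043 0.043 [ 0.24 -0.32  1.77]
0.04 0.04 [ 0.64 -0.06  2.87]
0.037 0.037 [ 0.6  -0.18  3.73]
17.3167
```

View pics/w5.png

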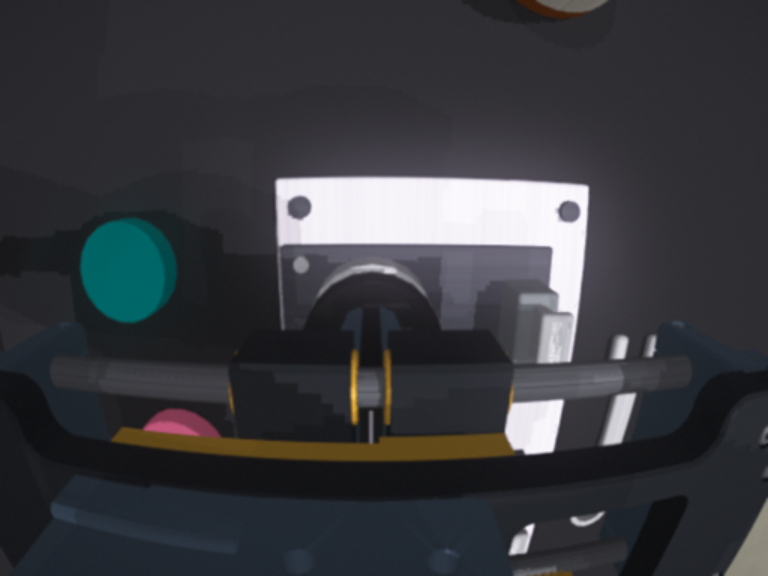

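View pics/s5.png

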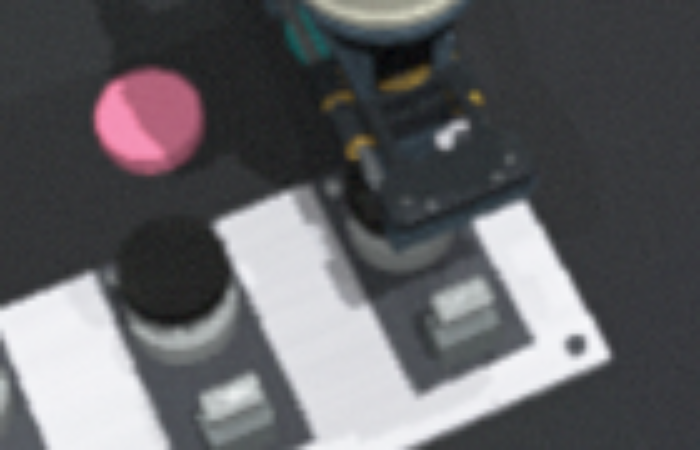

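The left cap moves with the fingers now and the slope is about 0.31 N/mm. That matches the soft 0.3 value. Next are the middle and right caps, using the measured 30 mm tip offset.

```bash
python3 - <<'E'
from h import *
move_straight([*CAP[0],.075],vel=.1)
for i in (1,2):
    move_straight([*CAP[i],.075],vel=.15)
    move_straight([*CAP[i],.050],vel=.08);sleep(.15);b=rd(8)
    print(i,"tare",np.round(b[0],2))
    for z in (.043,.040,.037):
        move_straight([*CAP[i],z],vel=.03);sleep(.12);r=rd(10)
        print(i,z,round(state()["position"][2],4),np.round(r[0]-b[0],2))
    move_straight([*CAP[i],.075],vel=.08)
    print(state()["time"])
s=read_camera("scene");cv2.imwrite("pics/s6.png",cv2.resize(s["img"][120:320,80:380],None,fx=2.6,fy=2.6))
E
```

```text
1 tare [0.07 0.11 0.29]
1 0.043 0.0431 [ 1.5  -0.47  2.89]
1 0.04 0.0401 [ 1.29 -0.75  5.08]
1 0.037 0.0372 [ 0.99 -0.65  7.02]
21.9667
2 tare [-0.32  0.11  0.29]
2 0.043 0.0432 [ 2.76 -1.45  4.48]
2 0.04 0.0403 [ 1.84 -1.33  7.72]
2 0.037 0.0375 [ 1.06 -0.85 11.36]
26.0833
```

View pics/s6.png

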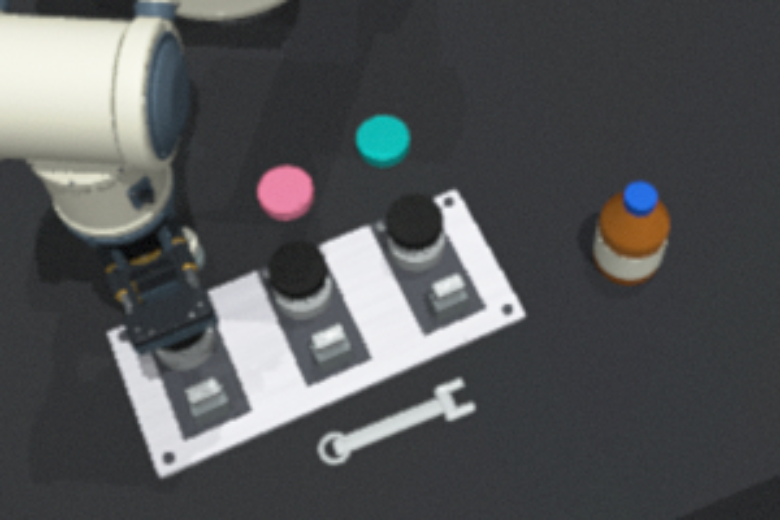

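The picture shows all caps in place and the bystanders untouched. The slopes are left ≈0.3, middle ≈0.7 and right ≈1.15 N/mm, so the left foot is the softest. I push its tag.

```bash
python3 - <<'E'
from h import *
move_straight([*CAP[2],.10],vel=.15)
move_straight([*TAG[0],.10],vel=.2)
move_straight([*TAG[0],.045],vel=.1);sleep(.1);b=rd(6)
for z in (.036,.033,.030,.027,.024,.022,.0205,.0195,.0185):
    move_straight([*TAG[0],z],vel=.04);sleep(.05);r=rd(5)
    print(z,round(state()["position"][2],4),np.round(r[0]-b[0],2))
    if (r[0]-b[0])[2]>12: break
sleep(.3)
move_straight([*TAG[0],.10],vel=.1)
print(state()["time"])
E
```

```text
0.036 0.0359 [-0.62 -0.03  0.4 ]
0.033 0.033 [-0.12 -0.06  0.34]
0.03 0.0299 [-0.07 -0.1   0.19]
0.027 0.0269 [-0.04 -0.22 -0.03]
0.024 0.0239 [-0.2  -0.28  0.3 ]
0.022 0.0219 [-0.19  0.04 -0.27]
0.0205 0.0205 [0.1  0.03 0.01]
0.0195 0.0201 [-3.3  -0.05 12.21]
33.3083
```

There was no friction force on the way down, then a hard stop at 0.020. Something else was touched, so I look.

```bash
python3 - <<'E'
from h import *
print(state()["position"],state()["width"])
s=read_camera("scene");cv2.imwrite("pics/s7.png",cv2.resize(s["img"][120:320,120:380],None,fx=3,fy=3))
s=read_camera("wrist");cv2.imwrite("pics/w7.png",cv2.resize(s["img"],(768,576)))
E
```

```text
[0.60005852 0.04639544 0.09938073] 0.004533887853192606
```

View pics/s7.png

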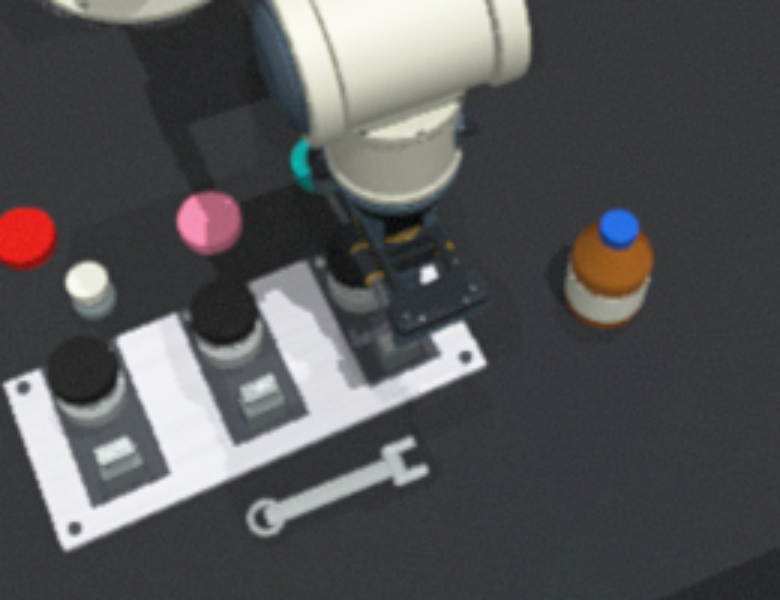

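View pics/w7.png

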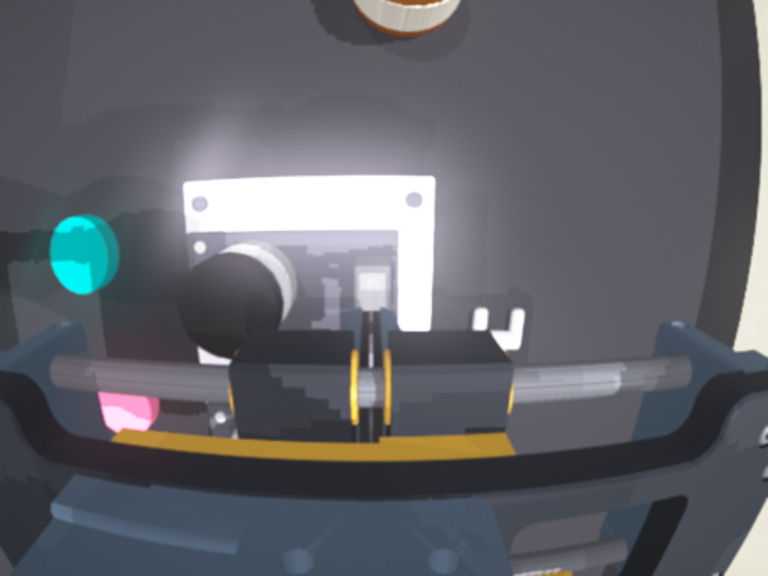

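```bash
python3 - <<'E'
from h import *
def proj(c,p):
    T=np.linalg.inv(np.array(c["world_from_camera"]));q=T[:3,:3]@p+T[:3,3];q=np.array([q[0],-q[1],-q[2]])
    K=c["mtx"];th=np.arctan2(np.hypot(q[0],q[1]),q[2]);ph=np.arctan2(q[1],q[0]);return np.array([K[0][2]+K[0][0]*th*np.cos(ph),K[1][2]+K[1][1]*th*np.sin(ph)])
c=read_camera("wrist")
im=cv2.resize(c["img"],None,fx=4,fy=4,interpolation=cv2.INTER_CUBIC)
for z,col in ((.068,(0,0,255)),(.05,(0,255,0))):
    pts=[]
    for dx,dy in ((-8,-15),(8,-15),(8,15),(-8,15)):
        p=proj(c,np.array([TAG[0][0]+dx/1e3,TAG[0][1]+dy/1e3,z]));pts.append((p+.5)*4-.5)
    cv2.polylines(im,[np.int32(np.round(pts))],True,col,1)
t=state()["position"];R=np.array(c["world_from_camera"])
for off,col in ((0,(255,0,255)),(.03,(255,255,0)),(.048,(0,165,255))):
    pts=[(proj(c,t+np.array([dx/1e3,dy/1e3,off]))+.5)*4-.5 for dx,dy in ((-13.5,-16),(13.5,-16),(13.5,16),(-13.5,16))]
    cv2.polylines(im,[np.int32(np.round(pts))],True,col,1)
cv2.imwrite("pics/w8.png",im[560:1100,640:1400])
E
```

```text
(no output)
```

View pics/w8.png

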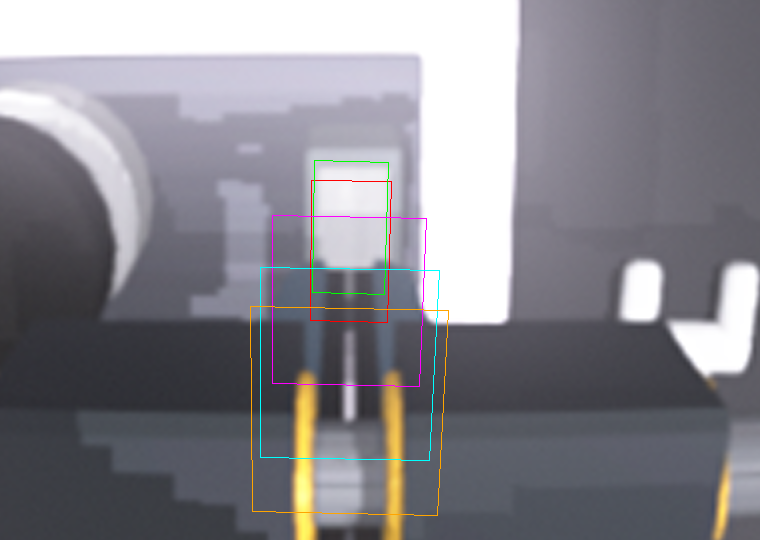

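The overlay fits the left tag's head at 50 mm (green, fully down), and the stop at TCP 0.020 plus the 30 mm tip offset gives exactly 50 mm. Readings were taken at rest, where a friction-held tag needs no force, so it did go down. I retreat and check.

```bash
python3 - <<'E'
from h import *
move_straight([*TAG[0],.2],vel=.15)
move_pose([.36,-.02,.28],O)
print(state()["time"],state()["wrist_force"])
s=read_camera("scene");cv2.imwrite("pics/s9.png",cv2.resize(s["img"][180:310,110:300],None,fx=4,fy=4,interpolation=cv2.INTER_CUBIC))
c=read_camera("top");cv2.imwrite("pics/t9.png",cv2.resize(c["img"][100:290,170:430],None,fx=3,fy=3,interpolation=cv2.INTER_CUBIC))
for k in ("bottle","jar","wrench"): print(k,[(np.round(q["extent"]).tolist(),round(q["confidence"],2)) for q in search_frame(s,k)][:2],[(np.round(q["extent"]).tolist()) for q in search_frame(c,k)][:2])
E
```

```text
35.3 [0.06105792 0.4116915  0.21884928]
bottle [([322.0, 211.0, 29.0, 42.0], 0.79)] [[207.0, 157.0, 30.0, 32.0]]
jar [([149.0, 217.0, 16.0, 20.0], 0.51)] []
wrench [([233.0, 284.0, 56.0, 36.0], 0.88)] [[320.0, 131.0, 61.0, 14.0]]
```

View pics/s9.png

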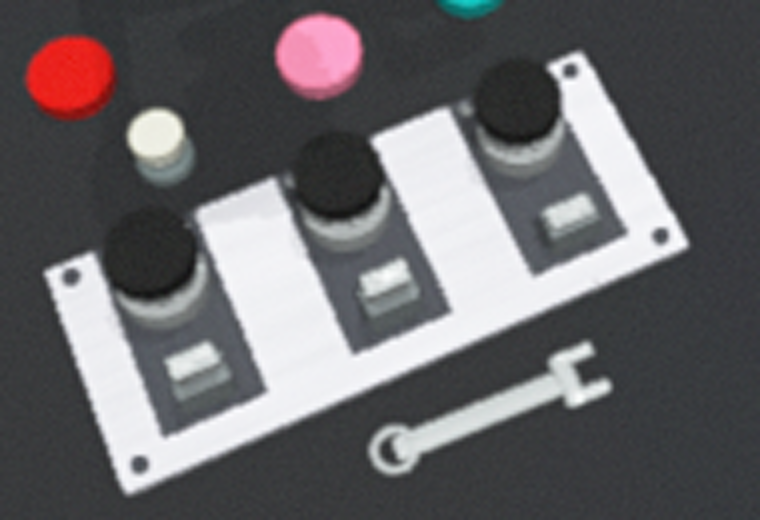

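View pics/t9.png

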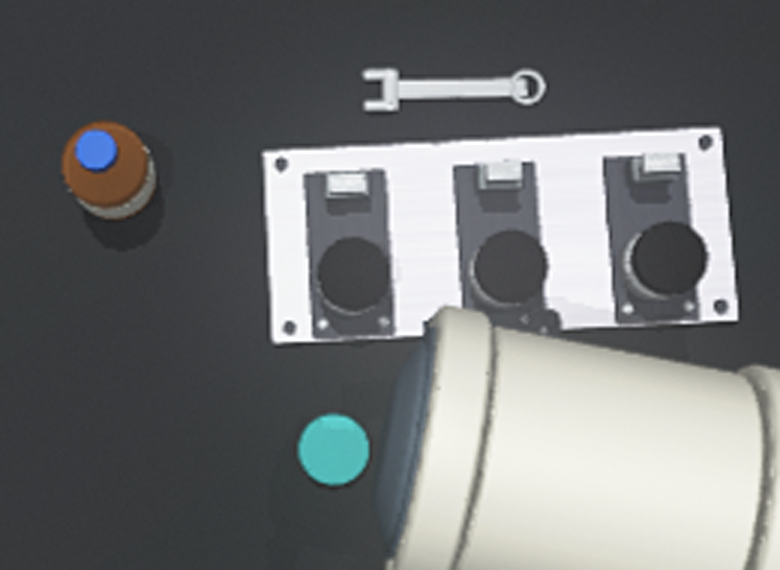

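The left tag (568,213) sits flush on its block while the other two stand above theirs; caps and bystanders look unchanged. One quick numerical comparison with the first scene picture before hand-in.

```bash
python3 - <<'E'
from h import *
s=read_camera("scene");b=cv2.resize(s["img"],(768,576)).astype(np.float32);a=cv2.imread("pics/scene0.png").astype(np.float32)
import itertools
Tc=np.linalg.inv(np.array(s["world_from_camera"]));K=s["mtx"]
def pj(p):
    q=Tc[:3,:3]@p+Tc[:3,3];return np.array([K[0][2]+K[0][0]*q[0]/-q[2],K[1][2]-K[1][1]*q[1]/-q[2]])*1.5
for i in range(3):
    for P,z,n in ((TAG,.068,"tag"),(CAP,.076,"cap")):
        u,v=np.int32(pj(np.array([*P[i],z])));w=11 if n=="tag" else 20
        t=a[v-w:v+w,u-w:u+w];S=b[v-w-9:v+w+9,u-w-9:u+w+9]
        m=cv2.matchTemplate(S,t,cv2.TM_CCOEFF_NORMED);_,c,_,l=cv2.minMaxLoc(m)
        print(i,n,(u,v),"shift",l[0]-9,l[1]-9,round(c,3),"absdiff",np.abs(t-b[v-w:v+w,u-w:u+w]).mean().round(1))
    print("expected if down",pj(np.array([*TAG[i],.05]))-pj(np.array([*TAG[i],.068])))
E
```

```text
0 tag (np.int32(378), np.int32(343)) shift 0 5 0.924 absdiff 37.0
0 cap (np.int32(359), np.int32(304)) shift 0 0 0.997 absdiff 2.0
expected if down [0.1095068  4.59061245]
1 tag (np.int32(308), np.int32(372)) shift 0 0 1.0 absdiff 0.9
1 cap (np.int32(291), np.int32(332)) shift 0 0 0.994 absdiff 3.2
expected if down [0.98152492 4.32741889]
2 tag (np.int32(236), np.int32(403)) shift 0 0 1.0 absdiff 1.0
2 cap (np.int32(219), np.int32(362)) shift 0 0 0.995 absdiff 3.0
expected if down [1.93877686 4.03298931]
```

The left tag moved down 5 px (4.6 expected for full travel). The other tags and all the caps show no shift. I hand in.

```bash
python3 -c "
from workcell import *
print(hand_in(),state()['time'])"
```

```text
the job is handed in; nothing more can be done
the job is handed in; nothing more can be done
```

I pressed the caps in order (left, middle, right), found the left foot softest, pushed its tag fully down, took the hand away and handed the job in. The last clock reading before hand-in was 35.3 s.

| Foot | Spring felt (N/mm) | Highest force read (N) |
|---|---|---|
| Left | about 0.3 | 3.7 |
| Middle | about 0.7 | 7.0 |
| Right | about 1.15 | 11.4 |

**Last checks:**
- **Left tag:** it is 5 px lower in the scene picture, against 4.6 px expected for full travel. The push ended on a hard stop at about 12 N, where the head should sit on its block.
- **Other tags and caps:** the middle and right tags and all three caps show no shift.
- **Bystanders:** the bottle, jar and wrench look unmoved within the detector's error. The arm hid the jar in the last top view, so I only have it from the scene camera.

**What disagreed:**
- **Finger length:** the closed fingertips met things about 30 mm above the stated TCP, so my first three descents over the left cap touched nothing. I used that measured offset afterwards, and the tag's stop height agreed with it.
- **Tag friction:** I never saw the stated 3 N. I took readings only with the arm stopped, so the pictures and the hard stop are the evidence that the tag went down.

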